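# Open the lint bin with its pedal

## Task

Open the round lint bin on the laundry counter: press its pedal all the way down to its stop with the gripper, keep it down for a good two seconds so that somebody can drop the dryer lint in, then let the pedal come up again so that the lid shuts. Leave the square bin's pedal alone and leave the grey detergent bottle standing where it is.

Things in the scene. Friction and masses are not known exactly. Their poses are not given: they have to be found in the camera images.
- lint_pad (a point): Top centre of the foot plate of the round bin's pedal: steel, 70 mm wide, 50 deep, 10 thick, level at rest, top 60 mm above the counter. The point turns with the pedal: x axis from plate to bin, z up. Bin: fixed steel cylinder, 180 mm across, 222 high with lid; its wall is 90 mm from this point along +x. A rod lifts the lid, hinged at the bin's far side, up and away from the pedal.
- lint_pedal (a joint): Angle of the round bin's pedal, rad: 0 at rest (up, lid shut), grows as pressed, 0.28 at its stop (lid 1.2 rad open, plate centre 36 mm lower, 24 mm above the counter). Its hinge is level, under the bin, 130 mm from point lint_pad along +x, 55 mm above the counter. Spring return: about 5 to 9 N at the plate centre all the way, then a hard stop.
- waste_pedal (a joint): Angle of the pedal of the other bin, a fixed square steel one, 180 mm wide and 214 mm high, with a pedal of the same form and size: 0 at rest, grows when pressed, 0.28 rad at its stop. Must not be pressed.
- detergent: Loose grey detergent bottle with a white cap, 72 mm across and 190 mm high, standing on the counter at the left, outward of the bins; origin at the centre of its underside, z up. To be left standing.

How it is judged:
By the outcome, as a careful person would: the job done as asked, in the order asked, and still so for the second after the job is handed in, with the robot touching nothing.
It also fails if it takes over 42 s, if anything falls off the work surface, if the arm or the gripper's body presses on something with over 40 N, if the wrist force passes 120 N, or if a joint passes its speed limit or range.

## Robot

A 6-joint arm with a two-finger parallel gripper is mounted at the origin on the work surface. World frame = base frame: x ahead of the robot, y to its left, z up, the work surface at z = 0. Lengths are in mm, angles in degrees, forces in N, time in s.
With the tool pointing down it reaches from about 350 to 975 mm from the base axis. Payload 17.4 kg.
Tool frame: the origin (TCP) lies between the finger pads, 19 mm behind the fingertips; this is the grasp point; z points along the fingers, y is the line along which they close (so a half turn about z gives the same grasp; the last joint's range is limited). The gripper opens to 85 mm and grips with 20 to 120 N. Pads are 22 mm wide; open, the fingers measure 114 mm over their backs; the gripper's body (76 mm by 85 mm) begins 54 mm behind the grasp point. The pads swing forward as they close: fully open they stand 13 mm farther back than shut.
Start: joints at [73.235, 6.646, 82.598, -0, 90.757, -2.166], TCP at [170.143, 653.211, 250.003] pointing down, gripper open.
Joint ranges: [-162.19, 162.19], [-47.58, 125.68], [4.15, 143.07], [-65.23, 245.23], [0.69, 171.88], [-170.13, 170.13]. Speed limits (degrees/s): [108.29, 108.29, 127.2, 180, 180, 180].

## Interface

Orientations are given as [roll, pitch, yaw] about the fixed x, y, z axes, in that order (R = Rz(yaw) Ry(pitch) Rx(roll)).
In Python, from rig import r gives the robot as it stands. The module is installed in compiled form; this text tells all that it offers. Calls block until the motion is done:
- r.move_ptp(position, orientation): joint-space move of the TCP to a pose.
- r.move_l(position, rotation=None, speed=150, force_limit=None): straight line of the TCP; rotation=None keeps the orientation; speed is the mean speed in mm/s. With force_limit (N) it stops when the force on the tool has changed by that much, and returns True; else False.
- r.move_j(angles): joint-space move.
- r.set_gripper(opening): finger opening in mm; the grip force is fixed at half the most; returns when the fingers have stopped.
- r.pause(seconds).
- r.solve_ik(position, orientation): joint angles nearest the present ones, or None.
- r.state(): the state.
- r.get_image(name): name is "scene" or "side" or "wrist"; returns a dict with "color" (420x560x3 uint8, red, green, blue), "fx", "fy", "cx", "cy" (pixels), "R" (3x3) and "t" (3): a world point X has camera coordinates R X + t; the wrist camera has in their place "T_tool_cam" (4x4, takes a point from camera to tool coordinates, whose origin is the TCP and whose axes are the flange's). Camera axes: x right, y down, z forward; pixel columns grow to the right and rows downward; lengths in mm; the calibration is good to about 2 mm. A picture is of the moment at which its call begins: read the wrist's pose just before it. There is no depth.
A pose or a line that the arm cannot do raises r.PlanningError and nothing moves.
- r.sign_off(): hands the job in; it is judged then, once.
The state is a dict: "t": time; "joints": joint angles; "joint_vel": joint speeds; "joint_torque": joint torques, N m; "eef_pos": TCP position; "eef_rot": TCP orientation; "force": force on the tool from outside, world axes, zero at the start; "torque": the same for the moment, N m; "grip_width": finger opening in mm; "finger_force": force on a finger pad.
Only numpy, scipy, OpenCV 4.12 (cv2) and the standard library are available. Lean on these libraries where they do the work, as an engineer would, in place of code of your own. Each camera call takes 0.05 s, during which the arm holds its last target. There are 200 camera calls.

## Working session

There is one attempt and no reset: what is moved stays moved. The work goes in short steps, each a Python script; the robot and the scene stay as the last script left them, time stands still between calls to the robot, and variables do not carry over. Pictures are saved under pics/ and viewed, at most 10 in all, crops included, and the job is handed in when it is done.

```bash
mkdir -p pics
python3 - <<'E'
from rig import r
import cv2, pickle
for n in ("scene","side"):
    i=r.get_image(n); pickle.dump(i,open(n+".pkl","wb")); cv2.imwrite(f"pics/{n}0.png",i["color"][:,:,::-1])
    print(n,i["fx"],i["R"],i["t"])
print(r.state()["t"])
E
```

```text
scene 466.8231149224012 [[ 0.16360129 -0.9865258   0.00121198]
 [-0.93731981 -0.1558241  -0.31168964]
 [ 0.30767872  0.04985681 -0.95018319]] [ -22.81171109  578.77854623 1073.4677804 ]
side 544.151541594297 [[-0.6526661   0.7576335  -0.00429436]
 [ 0.72269356  0.62084526 -0.30375185]
 [-0.22746645 -0.20135204 -0.9527415 ]] [ 316.39193531 -478.58388254 1491.31801262]
0.1
```

View pics/scene0.png

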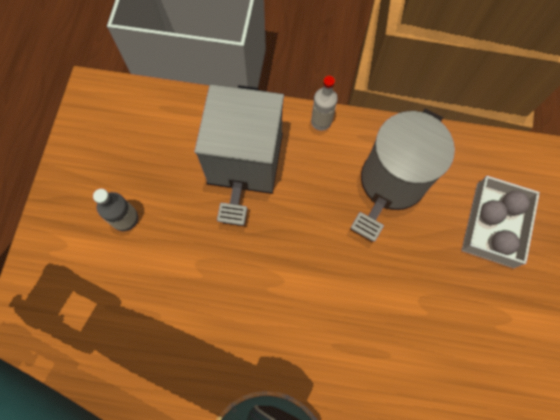

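View pics/side0.png

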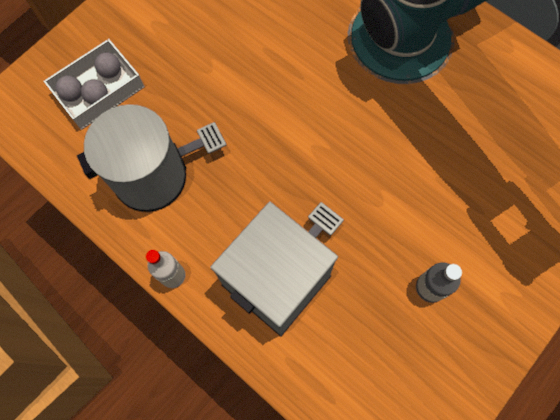

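The scene view shows the round bin's plate at about (368,227) and the side view shows it at about (211,138). The lid centre is at about (414,146) in scene and (130,143) in side. The square bin's plate is at (232,214) in scene, and the bottle is at (118,212).

```bash
cat > h.py <<'E'
import numpy as np, cv2
def ray(i,p):
    d=i["R"].T@np.array([(p[0]-i["cx"])/i["fx"],(p[1]-i["cy"])/i["fy"],1.])
    return -i["R"].T@i["t"],d/np.linalg.norm(d)
def plane(i,p,z):
    o,d=ray(i,p); return o+d*(z-o[2])/d[2]
def cross(a,b):
    (o1,d1),(o2,d2)=a,b
    s=np.linalg.lstsq(np.c_[d1,-d2],o2-o1,rcond=None)[0]
    p,q=o1+s[0]*d1,o2+s[1]*d2
    return (p+q)/2,np.linalg.norm(p-q)
def blob(img,c,h,ks=5,smax=70,vmin=110):
    """largest pale grey blob in a window round c"""
    x0,y0=c[0]-h,c[1]-h
    hsv=cv2.cvtColor(img[y0:c[1]+h,x0:c[0]+h],cv2.COLOR_RGB2HSV)
    m=((hsv[...,1]<smax)&(hsv[...,2]>vmin)).astype(np.uint8)
    m=cv2.morphologyEx(m,cv2.MORPH_CLOSE,np.ones((ks,ks)))
    k=max(cv2.findContours(m,cv2.RETR_EXTERNAL,cv2.CHAIN_APPROX_NONE)[0],key=cv2.contourArea)
    return k.reshape(-1,2)+[x0,y0]
E
python3 - <<'E'
from h import *
import pickle
ims={n:pickle.load(open(n+".pkl","rb")) for n in("scene","side")}
np.set_printoptions(precision=1,suppress=True)
P={"lint":{"scene":(368,227,18),"side":(211,138,18)},"waste":{"scene":(232,214,18),"side":(325,219,18)}}
for k,v in P.items():
    rs=[]
    for n,c in v.items():
        b=blob(ims[n]["color"],c[:2],c[2])
        w=np.array([plane(ims[n],p,60)[:2] for p in b],np.float32)
        rc=cv2.minAreaRect(w); pc=cv2.minAreaRect(b.astype(np.float32))[0]
        print(k,n,pc,"plane60 centre",np.array(rc[0]),"size",rc[1],"ang",rc[2]); rs.append(ray(ims[n],pc))
    print(k,"two-view",*cross(*rs))
for n,c in {"scene":(414,146),"side":(128,143)}.items():
    hs=cv2.cvtColor(ims[n]["color"],cv2.COLOR_RGB2HSV)
    print("lid z222",n,plane(ims[n],c,222)[:2])
from rig import r
s=r.state(); print(s["eef_rot"],s["force"])
E
```

```text
lint scene (366.319580078125, 225.6007843017578) plane60 centre [ 574.  -162.6] size (70.34834289550781, 53.41522216796875) ang 69.01712799072266
lint side (209.9000244140625, 137.80001831054688) plane60 centre [ 577.7 -162.9] size (68.48269653320312, 54.497005462646484) ang 68.75237274169922
lint two-view [ 576.2 -164.2   54.1] 1.569428660484229
waste scene (231.89190673828125, 213.14865112304688) plane60 centre [550.7 180.3] size (69.03508758544922, 51.73288345336914) ang 89.6427993774414
waste side (325.4820251464844, 217.81124877929688) plane60 centre [551.7 183.5] size (74.82880401611328, 53.78960418701172) ang 89.56228637695312
waste two-view [551.1 181.7  56.3] 1.8932735959759757
lid z222 scene [ 731.  -226.2]
lid z222 side [ 741.8 -216.9]
[-179.9   -0.   165.4] [-0.2  0.2 -0.6]
```

Plate centre is (576,-163), with size and height as given. Its axis is at -21°, and that puts the lid centre 180 mm along it, as measured. Next I close the gripper, go over high, hover and check with the wrist camera.

```bash
cat >> h.py <<'E'
from scipy.spatial.transform import Rotation as Ro
C=np.array([576.,-163.,60.]); A=np.radians(-21); a=np.array([np.cos(A),np.sin(A),0])
def tool(tilt,sgn):
    z=np.sin(np.radians(tilt))*a+np.array([0,0,-np.cos(np.radians(tilt))])
    y=sgn*np.cross([0,0,1],a)
    return Ro.from_matrix(np.c_[np.cross(y,z),y,z]).as_euler("xyz",degrees=True),z
E
python3 - <<'E'
from h import *
from rig import r
import cv2
np.set_printoptions(precision=1,suppress=True)
s=r.state()
best=[]
for g in(1,-1):
    rot,z=tool(13,g); p=C-5*a-19*z+[0,0,160]
    q=r.solve_ik(list(p),list(rot)); print(g,rot,q)
    if q is not None: best.append((np.abs(np.array(q)-s["joints"]).max(),g))
g=min(best)[1]; open("g","w").write(str(g)); rot,z=tool(13,g)
r.set_gripper(0)
r.move_l([170,653,340],speed=150)
r.move_ptp(list(C-5*a-19*z+[0,0,280]),list(rot))
r.move_l(list(C-5*a-19*z+[0,0,120]),speed=120)
s=r.state(); i=r.get_image("wrist"); k=r.get_image("scene")
cv2.imwrite("pics/w1.png",i["color"][:,:,::-1]); cv2.imwrite("pics/s1.png",k["color"][:,:,::-1])
print(s["t"],s["eef_pos"],s["eef_rot"],s["force"],s["grip_width"])
T=np.eye(4);T[:3,:3]=Ro.from_euler("xyz",s["eef_rot"],degrees=True).as_matrix();T[:3,3]=s["eef_pos"]
M=np.linalg.inv(T@np.array(i["T_tool_cam"])); 
for n,X in(("centre",C),("tip",np.array(s["eef_pos"])+19*z)):
    c=M[:3,:3]@X+M[:3,3]; print(n,i["fx"]*c[0]/c[2]+i["cx"],i["fy"]*c[1]/c[2]+i["cy"])
E
```

```text
1 [-180.   13.  159.] [-17.9 -11.5 101.9  -0.7  76.6 -86.8]
-1 [180. -13. -21.] [-17.9 -11.5 101.9  -0.7  76.6  93.2]
6.2667 [ 567.6 -159.8  199.4] [180.   13.1 159. ] [0.2 0.1 0.5] -0.011054078870297359
centre 279.4432271627695 176.29791400776978
tip 279.34902082150126 267.9373003838124
```

View pics/w1.png

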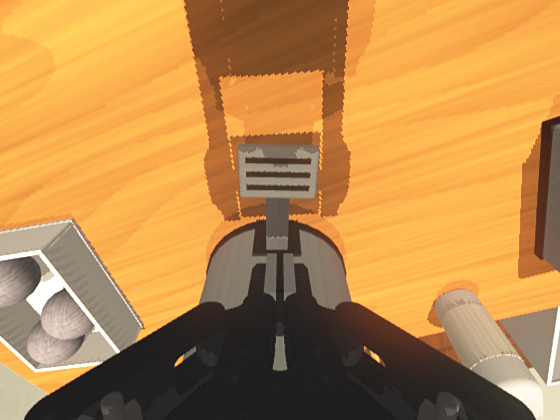

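View pics/s1.png

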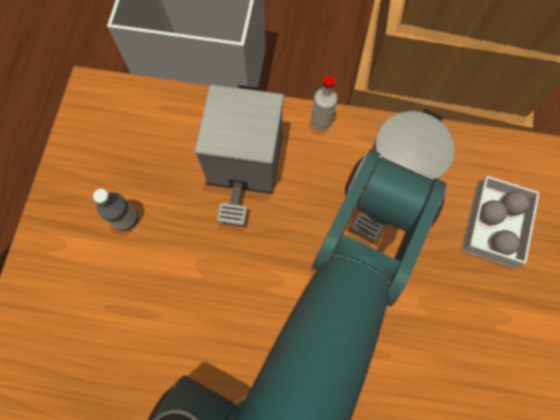

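The wrist view shows the plate at (278,171) where (279,176) was predicted, so the error is about 2 mm and no correction is needed. Arm and bin are clear in the scene view. I press until the hard stop shows up in the force, hold, then release slowly.

Run:
```python
from h import *
from rig import r
np.set_printoptions(precision=1,suppress=True)
rot,z=tool(13,int(open("g").read())); P=C-5*a-19*z
def rep(n):
    s=r.state(); print(n,round(s["t"],2),"tip",np.array(s["eef_pos"])+19*z,"F",np.array(s["force"]))
    return s
r.move_l(list(P+[0,0,20]),speed=100); rep("above")
hit=r.move_l(list(P+4*a-[0,0,50]),speed=35,force_limit=25); s=rep("pressed %s"%hit)
tz=(np.array(s["eef_pos"])+19*z)[2]
if hit and tz<32:
    r.pause(0.3); s=rep("settled")
    if s["force"][2]<14:
        r.move_l(list(np.array(s["eef_pos"])-[0,0,3]),speed=10,force_limit=20); rep("more")
    r.pause(1.3); i=r.get_image("scene"); k=r.get_image("side"); r.pause(1.4); rep("held")
    cv2.imwrite("pics/s2.png",np.hstack([i["color"][50:300,300:500],k["color"][50:300,30:280]])[:,:,::-1])
    p=np.array(r.state()["eef_pos"])
    r.move_l([p[0]-4*a[0],p[1]-4*a[1],P[2]+8],speed=40); rep("up")
    r.move_l(list(P+[0,0,120]),speed=100)
else: print("NOT at stop, holding for a decision")
s=rep("end"); i=r.get_image("scene"); k=r.get_image("side")
cv2.imwrite("pics/s3.png",np.hstack([i["color"],k["color"]])[:,:,::-1][:, :,:])
cv2.imwrite("pics/s3.png",cv2.resize(np.hstack([i["color"],k["color"]])[:,:,::-1],(800,300)))
```

```text
above 7.52 tip [ 571.7 -161.3   80.8] F [ 1.2  0.5 -0.3]
pressed True 9.05 tip [ 576.2 -163.1   22.4] F [-14.    4.3  20.7]
settled 9.35 tip [ 576.1 -163.1   22.5] F [-11.6   2.6  18.6]
held 12.15 tip [ 576.1 -163.1   22.5] F [-11.6   3.1  18.4]
up 13.47 tip [ 572.2 -161.6   67.6] F [ 0.   0.4 -0.2]
end 14.73 tip [ 571.1 -161.1  179.1] F [-0.3  0.1  0.1]
```

View pics/s2.png

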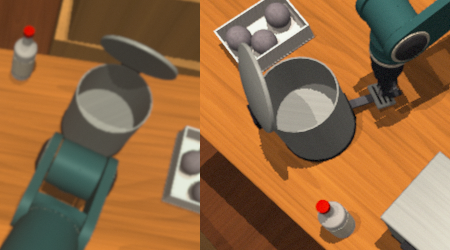

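View pics/s3.png

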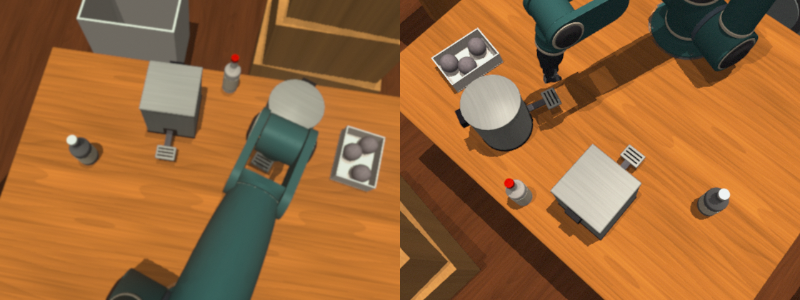

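The first picture shows the lid fully open while the pedal was held (tip at 22.5 mm, past the spring force, for about 3 s). The second shows the lid shut, the pedal up, and the bottle and square bin untouched.

```bash
python3 -c "
from rig import r
print(r.sign_off())"
```

```text
the job is handed in; nothing more can be done
None
```

I pressed the round bin's pedal to its stop and held it there for about 3 s. I then let it up so the lid shut, left the square bin's pedal and the bottle alone, and handed the job in at about 15 s.

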